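# Put the limb bone away in its hinged specimen case

### The arm

A 6-joint arm with a two-finger parallel gripper is mounted at the origin on the work surface. World frame = base frame: x ahead of the robot, y to its left, z up, the work surface at z = 0. Lengths are in m, angles in rad, forces in N, time in s.
With the tool pointing down it reaches from about 0.275 to 0.875 m from the base axis. Payload 12.5 kg.
Tool frame: the origin (TCP) lies at the very end of the fingers, on their centre line; the grasp point (between the pads) lies 19 mm behind it; z points along the fingers, y is the line along which they close (so a half turn about z gives the same grasp; the last joint's range is limited). The gripper opens to 85 mm and grips with 20 to 120 N. Pads are 22 mm wide; open, the fingers measure 114 mm over their backs; the gripper's body (76 mm by 85 mm) begins 54 mm behind the grasp point. The pads swing forward as they close: fully open they stand 13 mm farther back than shut.
Start: joints at [1.171, 0.351, 1.652, -0, 1.139, -0.085], TCP at [0.17, 0.523, 0.195] pointing down, gripper open.
Joint ranges: [-2.75, 2.75], [-0.79, 2.1], [0.01, 2.65], [-1.57, 4.71], [0.07, 3.14], [-2.87, 2.87]. Speed limits (rad/s): [2.22, 2.22, 2.79, 3.14, 3.14, 3.14].

### API

Orientations are given as a 3x3 rotation matrix whose columns are the frame's x, y, z axes.
In Python, from bench import manip gives the robot as it stands. Calls block until the motion is done:
- manip.move_ptp(position, orientation): joint-space move of the TCP to a pose.
- manip.move_l(position, attitude=None, max_speed=0.15): straight line of the TCP; attitude=None keeps the orientation; max_speed is the mean speed in m/s.
- manip.move_j(angles): joint-space move.
- manip.set_gripper(opening, effort=None): opening from 0.0 (shut) to 1.0 (fully open); effort is the grip in N (None keeps the last); returns when the fingers have stopped.
- manip.dwell(seconds).
- manip.inverse_kinematics(position, orientation): joint angles nearest the present ones, or None.
- manip.grab_frame(name): name is "scene" or "top" or "wrist"; returns (picture, depth): 420x560x3 uint8, red, green, blue; 420x560 float32, m along the optical axis (not along the pixel's ray), 0 where there is no reading.
- manip.get_calibration(name): a dict with "camera_matrix" (3x3 intrinsics, pixels), "R" (3x3) and "t" (3): a world point X has camera coordinates R X + t. Camera axes: x right, y down, z forward; pixel columns grow to the right and rows downward; lengths in m; the calibration is good to about 2 mm. A picture is of the moment at which its call begins: read the wrist's pose just before it. get_calibration takes no time and is no camera call; for the wrist camera it gives the pose at the moment of the call.
A pose or a line that the arm cannot do raises manip.Unreachable and nothing moves.
- manip.sign_off(): hands the job in; it is judged then, once.
Trained networks look in the newest picture that a camera, given by its name, has taken for a name from the list of things; names that differ only in an ending like _2 or _b are one class to them, and where a whole thing is asked for, a point or a joint stands for the part that bears it (a point fixed in the world has none). Each returns a list of dicts, best first, with "confidence" (0 to 1); they miss things now and then, are a little off and sometimes report something else, mostly with a low value. They report only what shows in the picture. A call takes as long as a camera call. They do not tell look-alikes from the thing itself.
- manip.look_for(camera, name): "at" ([x, y, z] in m, in world coordinates, good to about 4 mm: the middle of the surface that is visible of it).
Readings, each from a call of its own:
- manip.current_time(): time.
- manip.current_qpos(): joint angles.
- manip.current_joint_vel(): joint speeds.
- manip.current_joint_torque(): joint torques, N m.
- manip.current_ee_pos(): TCP position.
- manip.current_tcp_rot(): TCP orientation.
- manip.current_force(): force on the tool from outside, world axes, zero at the start.
- manip.current_ft_torque(): the same for the moment, N m.
- manip.current_grip_width(): opening from 0.0 (shut) to 1.0 (fully open).
- manip.current_grip_force(): force on a finger pad.
Only numpy, scipy, OpenCV 4.12 (cv2) and the standard library are available. Lean on these libraries where they do the work, as an engineer would, in place of code of your own. Each camera call takes 0.05 s, during which the arm holds its last target. There are 200 camera calls.

### The job

Open the hinged specimen case until its lid stands upright or beyond, lay the long fossil limb bone gently on the foam inside, lengthwise between the pull tab end and the hinge end, and let go of it. Then shut the lid fully over it.

Things in the scene. Friction and masses are not known exactly. Their poses are not given: they have to be found in the camera images.
- limb_bone: Loose brown fossil, dumbbell-shaped, 96 mm long (its x). Knobbly ends 26 long, 38 wide, 26 high; shaft between them 44 long, 21 wide, its top 24 above the underside. Origin: centre of underside, z up. About 80 g. Not wanted: a toe bone of like shape but 54 mm long, and a squat vertebra with spines.
- case_bed (a point): Centre of the foam's top face in the tan card case, which is fixed to the table, 134 x 104 mm outside. x points from the pull tab end (near the robot) to the hinge end. Foam: 12 mm above the table, 124 (x) by 94 (y), walls rise 24 above it. Hinge line: along y, at x = +67, 24 above this point. Inside, fingers closing along y stay clear of the open lid.
- lid (a joint): Lid angle, rad: 0 shut, grows as it opens upward, 1.57 upright, 1.9 the stop. May start slightly ajar. The stiff hinge holds the lid wherever it is left (about 0.11 N m of friction, 1 to 2 N at the tab).
- lid_tab (a point): Grip point in the lid's black pull tab, a tongue straight out from the middle of the lid's free edge: 42 mm long (x), 24 wide (y), 8 thick. The point is mid-width, mid-thickness, 30 out from the lid's edge, 164 from the hinge line along the lid; 44 above the table when shut. Axes turn with the lid: x to the hinge, y along it. Pinched across its width, it pivots in the fingers as the lid turns.
Mind the look-alikes: they are no part of the job. What is shaped like the limb_bone but green is not meant.

How it is judged:
By the outcome, as a careful person would: the job done as asked, in the order asked, and still so for the second after the job is handed in, with the robot touching nothing.
It also fails if it takes over 72 s, if anything falls off the work surface, if the arm or the gripper's body presses on something with over 40 N, if the wrist force passes 120 N, or if a joint passes its speed limit or range.

## Working session

There is one attempt and no reset: what is moved stays moved. The work goes in short steps, each a Python script; the robot and the scene stay as the last script left them, time stands still between calls to the robot, and variables do not carry over. Pictures are saved under pics/ and viewed, at most 10 in all, crops included, and the job is handed in when it is done.

```bash
mkdir -p pics; ls; cat > h.py <<'E'
import numpy as np, cv2
from bench import manip as m
def save(n,im): cv2.imwrite('pics/'+n+'.png',cv2.cvtColor(im,cv2.COLOR_RGB2BGR))
def cloud(cam):
    c=m.get_calibration(cam); K,R,t=[np.array(c[k]) for k in("camera_matrix","R","t")]
    im,d=m.grab_frame(cam)
    v,u=np.indices(d.shape)
    P=np.stack([(u-K[0,2])/K[0,0]*d,(v-K[1,2])/K[1,1]*d,d],-1)
    W=(P-t)@R; W[d==0]=np.nan
    return im,W
def proj(cam,X):
    c=m.get_calibration(cam); p=np.array(c["camera_matrix"])@(np.array(c["R"])@np.array(X)+c["t"]); return p[:2]/p[2]
E
python3 - <<'E'
from h import *
for cam in("scene","top"):
    im,W=cloud(cam); save(cam,im); np.save(cam,W)
    for n in("limb_bone","lid","lid_tab","case_bed"):
        for r in m.look_for(cam,n): print(cam,n,np.round(r["at"],3),round(r["confidence"],2),proj(cam,r["at"]).round())
print(m.current_time())
E
```

```text
pics
scene limb_bone [ 0.496 -0.131  0.019] 0.95 [231. 214.]
scene limb_bone [ 0.43  -0.252  0.019] 0.73 [166. 200.]
scene lid [0.582 0.093 0.063] 0.93 [363. 212.]
scene lid_tab [0.586 0.096 0.058] 0.95 [365. 215.]
scene case_bed [0.594 0.083 0.054] 0.83 [359. 220.]
top limb_bone [ 0.486 -0.121  0.024] 0.65 [344. 249.]
top limb_bone [ 0.427 -0.246  0.027] 0.56 [419. 284.]
top lid [0.568 0.1   0.062] 0.63 [212. 198.]
top lid_tab [0.569 0.092 0.064] 0.74 [216. 197.]
top case_bed [0.558 0.096 0.06 ] 0.75 [214. 204.]
0.5
```

View pics/scene.png

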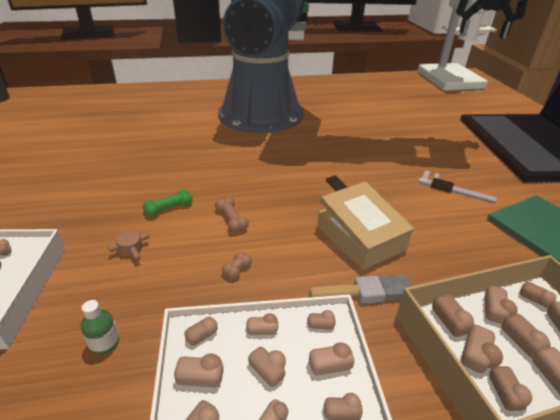

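View pics/top.png

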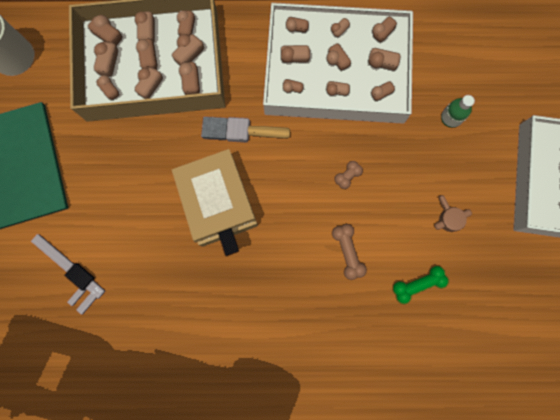

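The scene and top pictures agree. Possible limb bones (top pixels):
- long brown bone (349,251)
- short toe bone (348,174)
- green bone (421,284)
- vertebra (453,217)
- brown bones in the trays at the top

The long brown loose one fits the description. The case is at (215,197), with its black tab at (229,241) pointing toward the robot.

```bash
python3 - <<'E'
from h import *
W=np.load("top.npy"); im=cv2.cvtColor(cv2.imread("pics/top.png"),cv2.COLOR_BGR2RGB)
def box(P,n):
    (c,s,a)=cv2.minAreaRect((P[:,:2]*1000).astype(np.float32)); print(n,len(P),np.round(c,1),np.round(s,1),round(a,1),"z",np.percentile(P[:,2],[2,50,98]).round(4))
    print(cv2.boxPoints((c,s,a)).round(0).tolist())
def sel(u0,u1,v0,v1,zmin,f=None):
    P=W[v0:v1,u0:u1].reshape(-1,3); c=im[v0:v1,u0:u1].reshape(-1,3).astype(int)
    k=P[:,2]>zmin
    if f is not None:k&=f(c)
    return P[k]
box(sel(325,372,215,285,.008),"bone")
L=sel(165,265,145,265,.03); box(L,"lid+tab")
dark=lambda c:c.max(1)<50
T=sel(212,245,225,262,.02,dark); box(T,"tab")
N=sel(165,265,145,265,.03,lambda c:c.max(1)>70); box(N,"lid")
A=np.c_[N[:,:2],np.ones(len(N))]; k=N[:,2]>.04
A=A[k];z=N[k,2]
for _ in range(4):
    p=np.linalg.lstsq(A,z,rcond=None)[0]; r=abs(A@p-z); A=A[r<.004];z=z[r<.004]
print("plane",p, r.std(),len(z))
print("tab z",T[:,2].mean(),T.mean(0))
s=cv2.resize(im[140:300,160:480],(800,400),interpolation=cv2.INTER_CUBIC); save("crop",s)
E
```

```text
bone 916 [ 482.6 -130.4] [95.5 38.8] 15.8 z [0.0152 0.0227 0.0269]
[[431.0, -125.0], [442.0, -162.0], [534.0, -136.0], [523.0, -99.0]]
lid+tab 5364 [557.3  94.4] [175.8 104.4] 20.4 z [0.0362 0.0625 0.0748]
[[457.0, 113.0], [493.0, 15.0], [658.0, 76.0], [622.0, 174.0]]
tab 325 [495.1  69.9] [39.1 21.6] 19.9 z [0.0687 0.0734 0.0771]
[[473.0, 73.0], [480.0, 53.0], [517.0, 66.0], [510.0, 87.0]]
lid 5009 [557.3  94.4] [175.8 104.4] 20.4 z [0.036  0.0618 0.0722]
[[457.0, 113.0], [493.0, 15.0], [658.0, 76.0], [622.0, 174.0]]
plane [-0.14990473 -0.05655075  0.15355859] 0.0007066805852407272 4710
tab z 0.07316371179379816 [0.49505045 0.06958896 0.07316371]
```

View pics/crop.png

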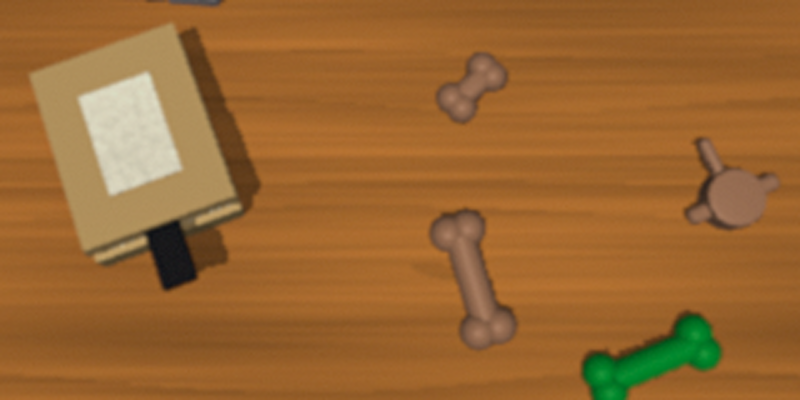

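Crop: the limb bone runs from (460,230) to (488,328). It is brown, and its measured 95.5 x 38.8 mm matches the description. The lid is about 0.16 rad ajar, which agrees with the tab height. I'll open the lid now.

```bash
cat >> h.py <<'E'
A=np.radians(20.4); ex=np.array([np.cos(A),np.sin(A),0]); H=np.array([.6378,.1228,.036]); BED=H-.067*ex; BED[2]=.012
Z=np.array([0,0,1.])
def R(a):
    best=None
    for b in(a,a+np.pi):
        c,s=np.cos(b),np.sin(b); M=np.array([[c,s,0],[s,-c,0],[0,0,-1]])
        yield M
def pick(p,a):
    q0=np.array(m.current_qpos()); o=[]
    for M in R(a):
        q=m.inverse_kinematics(p,M)
        if q is not None: o.append((abs(np.array(q)-q0).max(),M))
    return min(o,key=lambda t:t[0])[1]
def tab(th,H=H): # TCP for gripping the tab, tool down
    return H+ex*(-.164*np.cos(th)+.008*np.sin(th))+Z*(.164*np.sin(th)+.008*np.cos(th)-.019)
def st(s=""): print(s,round(m.current_time(),2),"F",np.round(m.current_force(),1),"w",round(m.current_grip_width(),3),"g",round(m.current_grip_force(),1),"p",np.round(m.current_ee_pos(),4))
E
python3 - <<'E'
from h import *
p=tab(.16); up=p+.08*Z
M=pick(up,A); m.set_gripper(.55,30)
m.move_ptp(up,M); m.move_l(p,max_speed=.1); st("at")
m.set_gripper(0,30); st("grip")
for th in np.linspace(.16,1.75,10)[1:]:
    m.move_l(tab(th),max_speed=.1); st(round(th,2))
im,W=cloud("scene"); save("open",im)
E
```

```text
at 3.93 F [0.4 0.4 0.3] w 0.549 g 0.0 p [0.4876 0.0669 0.0515]
grip 4.44 F [ 0.1  0.1 -0.2] w 0.003 g 0.0 p [0.4873 0.0668 0.0511]
0.34 4.88 F [ 0.1  0.1 -0. ] w 0.001 g 0.0 p [0.4951 0.0698 0.0786]
0.51 5.33 F [-1.2 -0.8 -1.1] w -0.002 g 0.0 p [0.5071 0.0743 0.1039]
0.69 5.77 F [-0.1 -1.  -0.1] w 0.006 g 0.0 p [0.5235 0.0804 0.127 ]
0.87 6.21 F [-1.9 -0.8  0.1] w 0.001 g 0.0 p [0.5434 0.0878 0.1465]
1.04 6.65 F [ 0.5  0.2 -0.6] w 0.001 g 0.0 p [0.5662 0.0963 0.162 ]
1.22 7.09 F [-0.1  0.2 -0.4] w -0.001 g 0.0 p [0.5913 0.1056 0.1732]
1.4 7.53 F [0.3 0.1 0.5] w 0.001 g 0.0 p [0.6179 0.1155 0.1794]
1.57 7.97 F [ 0.2  0.7 -0.6] w 0.001 g 0.0 p [0.6451 0.1256 0.1806]
1.75 8.42 F [-0.6  0.4  0.2] w 0.002 g 0.0 p [0.672  0.1355 0.1767]
```

View pics/open.png

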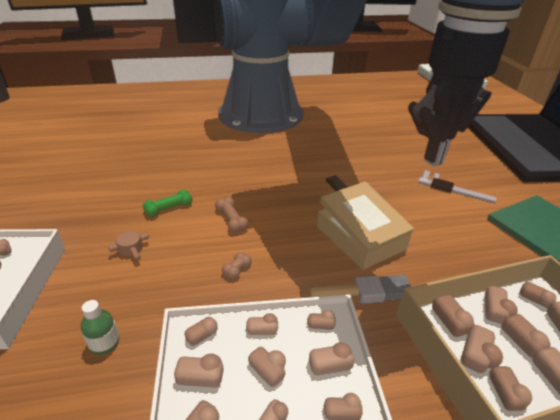

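The picture shows the lid still shut and the tab at (338,186). The gripper is empty and off to one side at (437,160), so the pinch missed. I'll compare where the TCP projects with where it is seen.

```bash
python3 - <<'E'
from h import *
p=np.array(m.current_ee_pos())
print("tcp proj scene",proj("scene",p),"top",proj("top",p), np.round(m.current_tcp_rot(),2).tolist())
print(np.round(m.current_qpos(),3))
im,W=cloud("scene"); im2,W2=cloud("top")
for w,n in((W,"scene"),(W2,"top")):
    k=(w[...,2]>.15)&(w[...,2]<.2)&(np.abs(w[...,:2]-p[:2]).max(-1)<.15)
    v,u=np.nonzero(k); print(n,k.sum(), u.mean() if k.any() else 0, v.mean() if k.any() else 0, np.median(w[k],0).round(3) if k.any() else "")
for cam in("scene","top"):
    for X in (tab(.16)+.019*Z,H,BED): print(cam,X.round(3),proj(cam,X).round())
print("scene cloud at tab px",W[180:192:4,334:346:4].round(3).tolist())
top=cv2.resize(im2[100:300,130:330],(600,600)); save("top2",top)
E
```

```text
tcp proj scene [425.72754225 183.02743162] top [175.17102955 111.30685032] [[0.94, 0.35, -0.0], [0.35, -0.94, -0.0], [-0.0, -0.0, -1.0]]
[ 0.131  0.617  1.277 -0.     1.248  1.346]
scene 0 0 0 
top 0 0 0 
scene [0.487 0.067 0.07 ] [333. 180.]
scene [0.638 0.123 0.036] [389. 242.]
scene [0.575 0.099 0.012] [361. 231.]
top [0.487 0.067 0.07 ] [230. 246.]
top [0.638 0.123 0.036] [202. 162.]
top [0.575 0.099 0.012] [217. 200.]
scene cloud at tab px [[[0.489, 0.068, 0.071], [0.491, 0.075, 0.072], [0.383, 0.127, -0.002]], [[0.501, 0.064, 0.071], [0.501, 0.072, 0.07], [0.502, 0.08, 0.07]], [[0.505, 0.064, 0.064], [0.512, 0.069, 0.069], [0.513, 0.076, 0.068]]]
```

View pics/top2.png

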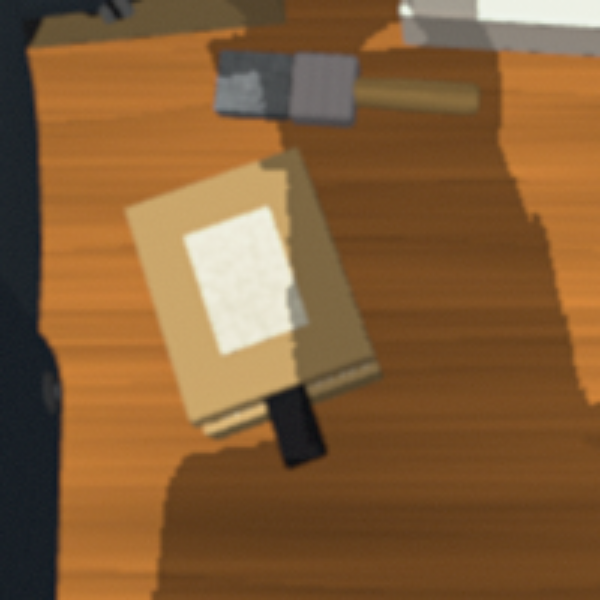

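The tab estimate agrees in both cameras, but the gripper isn't seen where the TCP should be (scene: seen at 437,160, expected 426,183). I'll measure the gripper and base in the cloud, and check the wrist view.

```bash
python3 - <<'E'
from h import *
im,W=cloud("scene")
for v in(60,90,120,140,150,158,162): print(v,[W[v,u].round(3).tolist() for u in(425,432,436,442,450)])
print("base proj",proj("scene",[0,0,0]).round())
c=m.get_calibration("wrist"); R_=np.array(c["R"]);t=np.array(c["t"]);print("wristcam pos",(-R_.T@t).round(4),R_.round(3).tolist())
iw,Ww=cloud("wrist"); save("wrist",iw); print(proj("wrist",m.current_ee_pos()))
print("table z in wrist cloud",np.nanpercentile(Ww[...,2],[5,30,50,90]).round(4), "scene",np.nanmedian(W[250:300,60:160,2]))
for X in (tab(.16)+.019*Z,H+.03*Z): print(proj("wrist",X).round())
for r in m.look_for("wrist","lid_tab")+m.look_for("wrist","lid"): print(r)
E
```

```text
60 [[-0.734, 0.923, -0.101], [0.671, 0.099, 0.348], [0.677, 0.1, 0.35], [0.685, 0.102, 0.352], [0.693, 0.107, 0.355]]
90 [[-0.111, 0.58, -0.002], [0.685, 0.099, 0.318], [0.693, 0.099, 0.321], [0.695, 0.106, 0.322], [0.692, 0.118, 0.32]]
120 [[0.703, 0.089, 0.29], [0.699, 0.1, 0.287], [0.675, 0.122, 0.275], [0.684, 0.124, 0.279], [0.694, 0.128, 0.283]]
140 [[0.229, 0.407, -0.003], [0.676, 0.124, 0.247], [0.684, 0.124, 0.252], [0.687, 0.13, 0.253], [0.681, 0.146, 0.248]]
150 [[0.281, 0.38, -0.002], [0.68, 0.125, 0.235], [0.683, 0.129, 0.236], [0.685, 0.136, 0.236], [0.287, 0.447, -0.004]]
158 [[0.671, 0.124, 0.218], [0.682, 0.127, 0.224], [0.681, 0.134, 0.223], [0.683, 0.141, 0.223], [0.327, 0.424, -0.003]]
162 [[0.338, 0.351, -0.001], [0.683, 0.128, 0.218], [0.684, 0.133, 0.218], [0.682, 0.144, 0.216], [0.344, 0.414, -0.003]]
base proj [260. 113.]
wristcam pos [0.7386 0.161  0.3558] [[0.348, -0.937, 0.0], [-0.9, -0.334, 0.281], [-0.263, -0.098, -0.96]]
[280.94601864 236.50761975]
table z in wrist cloud [-0.0015 -0.0003  0.0126  0.2922] scene -0.002285653059238272
[280. 371.]
[280. 229.]
{'at': [0.6168, 0.1201, 0.0519], 'confidence': 0.62}
{'at': [0.6174, 0.1166, 0.0536], 'confidence': 0.78}
```

View pics/wrist.png

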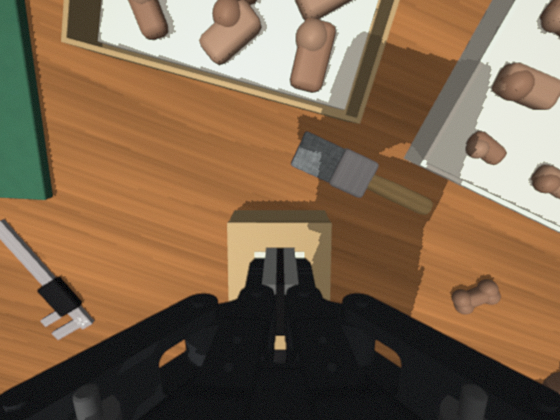

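The wrist view shows the shut fingertips at about (280,250), over the case, with XY correct. The scene cloud puts the tips at z≈0.215, while the reported TCP is at 0.177. I'll measure that offset properly.

```bash
python3 - <<'E'
from h import *
def tips(s):
    p=np.array(m.current_ee_pos())
    for cam in("scene","wrist"):
        im,W=cloud(cam)
        k=(W[...,2]>.1)&(np.abs(W[...,:2]-p[:2]).max(-1)<.06)
        z=np.sort(W[...,2][k]); zm=z[max(3,len(z)//300)] if len(z) else 0
        q=W[k][W[k][:,2]<zm+.006]
        print(s,cam,k.sum(),"tcp z",p[2].round(4),"min",z[:3].round(4),zm.round(4),"at",q.mean(0).round(4)-p.round(4))
tips("shut"); m.set_gripper(.28); tips(".28"); m.set_gripper(.55); tips(".55")
st()
E
```

```text
shut scene 9714 tcp z 0.1771 min [0.2114 0.2116 0.2117] 0.2154 at [ 0.0075 -0.0029  0.0397]
shut wrist 52835 tcp z 0.1771 min [0.2166 0.2166 0.2166] 0.222 at [0.0084 0.0042 0.0462]
.28 scene 10289 tcp z 0.1769 min [0.2108 0.2112 0.2114] 0.2134 at [0.0051 0.0007 0.0383]
.28 wrist 52404 tcp z 0.1769 min [0.213  0.214  0.2144] 0.2201 at [0.0058 0.0029 0.0448]
.55 scene 10420 tcp z 0.1769 min [0.213  0.2136 0.2137] 0.216 at [0.0025 0.003  0.0411]
.55 wrist 50510 tcp z 0.1769 min [0.2146 0.2149 0.2152] 0.2201 at [0.0038 0.0024 0.045 ]
 9.78 F [-0.1 -0.1 -0.3] w 0.549 g 0.0 p [0.6726 0.1357 0.1769]
```

The real fingertips end about 35 mm short of the reported TCP, seen by both cameras. With that correction the failed grip passed above the tab, which explains the miss. I'll correct for it and retry, checking force on the way down.

```bash
cat >> h.py <<'E'
D=np.array([0,0,-.035])  # reported TCP lies 35 mm beyond the real fingertips
def down(p,z_end,step=.004,fmax=4):
    """slow guarded descent; p reported-frame xy, z reported"""
    f0=np.array(m.current_force())
    z=m.current_ee_pos()[2]
    while z>z_end+1e-4:
        z=max(z-step,z_end); m.move_l([p[0],p[1],z],max_speed=.06)
        if abs(np.array(m.current_force())-f0)[2]>fmax: st("contact"); return False
    return True
E
python3 - <<'E'
from h import *
p=tab(.16)+D; up=p+.07*Z; M=pick(up,A)
m.move_l(up,M,max_speed=.25); m.move_l(p+.03*Z,max_speed=.15)
ok=down(p,p[2],.006); st("at"); print(ok)
if ok:
    m.set_gripper(0,30); st("grip")
E
```

```text
at 12.71 F [-0.1  0.1  0.7] w 0.55 g 0.0 p [0.4873 0.0668 0.0161]
True
grip 13.03 F [-0.9  7.5  0.7] w 0.273 g 33.6 p [0.4869 0.0675 0.016 ]
```

```bash
python3 - <<'E'
from h import *
for th in np.linspace(.16,1.75,10)[1:]:
    m.move_l(tab(th)+D,max_speed=.1); st(round(th,2))
    if m.current_grip_width()<.2 or np.linalg.norm(m.current_force())>40: print("STOP");break
im,W=cloud("scene"); save("open2",im[100:300,250:520])
E
```

```text
0.34 13.47 F [ 0.2  6.3 -1.3] w 0.274 g 33.7 p [0.4949 0.0705 0.0439]
0.51 13.92 F [-1.   6.1 -0.7] w 0.276 g 34.2 p [0.5073 0.0751 0.0696]
0.69 14.36 F [-1.5  5.9 -0.6] w 0.269 g 34.6 p [0.5239 0.0813 0.0928]
0.87 14.8 F [-2.   5.3 -0.1] w 0.275 g 34.8 p [0.5439 0.0887 0.1123]
1.04 15.24 F [-0.5  5.7 -0.7] w 0.269 g 34.9 p [0.5668 0.0971 0.1277]
1.22 15.68 F [-2.   5.5 -1.7] w 0.27 g 35.1 p [0.5918 0.1064 0.1386]
1.4 16.12 F [-1.4  4.9 -0.7] w 0.272 g 35.8 p [0.6183 0.1162 0.1447]
1.57 16.57 F [-1.5  4.3 -0.2] w 0.272 g 36.9 p [0.6454 0.1263 0.1458]
1.75 17.01 F [-2.6  5.8  0.3] w 0.269 g 37.4 p [0.6723 0.1362 0.1419]
```

View pics/open2.png

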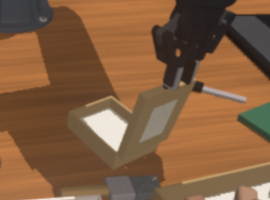

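The lid now stands past upright (picture 150,100) and the foam is exposed at (105,128). Next I'll release the tab and fetch the bone.

```bash
python3 - <<'E'
from h import *
m.set_gripper(.5); m.move_l(np.array(m.current_ee_pos())+.08*Z,max_speed=.25); st("rel")
a=np.radians(15.8); B=np.array([.4826,-.1304,0]); up=B+D+.10*Z
M=pick(up,a); m.move_ptp(up,M)
iw,Ww=cloud("wrist")
k=(Ww[...,2]>.008)&(Ww[...,2]<.035)&(np.abs(Ww[...,:2]-B[:2]).max(-1)<.07)
print("bone wrist",k.sum(),cv2.minAreaRect((Ww[k][:,:2]*1000).astype(np.float32)))
m.move_l(B+D+.03*Z,max_speed=.12)
ok=down(B,-.031,.005); st("at"); print(ok)
E
```

```text
rel 17.85 F [-0.3  0.2 -1.2] w 0.499 g 0.0 p [0.6729 0.1352 0.223 ]
bone wrist 4831 ((482.6632080078125, -130.3173828125), (94.0433349609375, 39.419288635253906), 15.919637680053711)
at 21.49 F [ 0.1  0.4 -0. ] w 0.5 g 0.0 p [ 0.4826 -0.1304 -0.0311]
True
```

```bash
python3 - <<'E'
from h import *
m.set_gripper(0,30); st("grip")
if m.current_grip_width()>.15:
    p=np.array(m.current_ee_pos()); m.move_l(p+.15*Z,max_speed=.15); st("lift")
    up=BED+D+.004*Z+.1*Z; up[2]=.119
    M=pick(up,A); m.move_ptp(up,M); st("over")
    iw,W=cloud("wrist"); save("over",iw)
    im,W=cloud("scene"); save("over_s",im[100:300,250:520])
E
```

```text
grip 21.81 F [-0.5 -0.   2.7] w 0.234 g 29.8 p [ 0.4828 -0.1304 -0.0308]
lift 22.96 F [-0.  -0.3 -0.9] w 0.236 g 29.4 p [ 0.4822 -0.1303  0.1184]
over 23.93 F [ 0.3 -0.  -0.1] w 0.239 g 29.4 p [0.5747 0.0984 0.1187]
```

View pics/over.png

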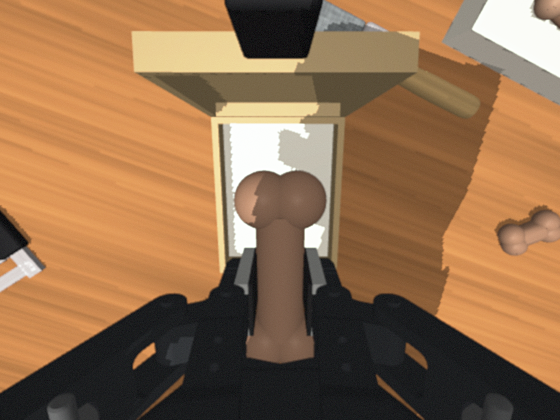

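The bone is held level and in line with the case. Foam edges at u≈222 and 336 sit symmetrically about the bone at u≈280, and the far wall is at v≈118.

```bash
python3 - <<'E'
from h import *
iw,W=cloud("wrist")
for v in(108,114,118,122,130,145): print(v,[(round((W[v,280,:]-BED)@ex*1000,1),round(W[v,280,2]*1000,1))])
n=np.array([-ex[1],ex[0],0])
for u in(214,220,226,232,326,332,338,342): q=W[135,u]; print(u,round((q-BED)@n*1000,1),round(q[2]*1000,1))
p=BED-.004*ex
m.move_l([p[0],p[1],.03],max_speed=.12); st("near")
m.move_l([p[0],p[1],-.008],max_speed=.06); st("n2")
ok=down(p,-.0192,.0016,2.0); st("down"); print(ok)
E
```

```text
108 [(np.float64(72.3), np.float64(39.4))]
114 [(np.float64(67.9), np.float64(41.0))]
118 [(np.float64(64.9), np.float64(35.7))]
122 [(np.float64(61.8), np.float64(34.1))]
130 [(np.float64(54.4), np.float64(11.4))]
145 [(np.float64(41.7), np.float64(11.1))]
214 51.2 35.0
220 48.5 23.5
226 45.6 10.9
232 40.4 10.8
326 -40.7 11.1
332 -45.3 15.0
338 -46.7 36.1
342 -50.0 35.1
near 24.98 F [-0.5 -0.2 -0.7] w 0.241 g 29.4 p [0.5718 0.0981 0.0307]
n2 25.76 F [-0.8 -0.7 -1.1] w 0.243 g 29.4 p [ 0.5715  0.098  -0.0078]
contact 27.51 F [-0.9 -0.1  3.8] w 0.236 g 29.9 p [ 0.5715  0.0981 -0.0188]
down 27.51 F [-0.9 -0.1  3.8] w 0.236 g 29.9 p [ 0.5715  0.0981 -0.0188]
False
```

The bone touched the foam exactly where expected. I'll release it, rise, and check it and the tab.

```bash
python3 - <<'E'
from h import *
m.set_gripper(.42); st("rel"); p=np.array(m.current_ee_pos())
m.move_l(p+.06*Z,max_speed=.08); m.move_l([p[0],p[1],.24],max_speed=.25); st("up")
iw,W=cloud("wrist"); save("placed",iw)
n=np.array([-ex[1],ex[0],0])
k=(W[...,2]>.02)&(W[...,2]<.045)&(np.abs((W-BED)@ex)<.059)&(np.abs((W-BED)@n)<.04)
c,s,a=cv2.minAreaRect((W[k][:,:2]*1000).astype(np.float32)); print(c,s,a, "rel",(np.array([c[0]/1000,c[1]/1000,0])-BED)@ex,"zmax",np.percentile(W[k][:,2],99))
im,W=cloud("top")
T=W[(W[...,2]>.12)&(W[...,2]<.23)&((W[...,0]-BED[0])>.05)&(np.abs(W[...,1]-.13)<.08)]
print("lid/tab",len(T),T[T[:,2]>.18].mean(0) if len(T) else 0)
up=tab(1.75)+D+.08*Z; M=pick(up,A); print(M.round(2).tolist(),m.inverse_kinematics(tab(0)+D,M))
E
```

```text
rel 27.81 F [-1.  -0.1  0.1] w 0.42 g 0.0 p [ 0.5712  0.0981 -0.0192]
up 29.66 F [-0.4  0.1  0.2] w 0.421 g 0.0 p [0.5705 0.098  0.2384]
(570.798828125, 99.13290405273438) (94.18461608886719, 38.68446731567383) 20.25493049621582 rel -0.004048679761788351 zmax 0.03789731809355008
lid/tab 25 [nan nan nan]
[[0.94, 0.35, 0.0], [0.35, -0.94, 0.0], [0.0, 0.0, -1.0]] [ 3.94312618e-02  5.67653035e-01  1.94590581e+00 -4.44089210e-16
  6.28033803e-01  1.25418042e+00]<stdin>:10: RuntimeWarning: Mean of empty slice.
  ret = um.true_divide(
```

View pics/placed.png

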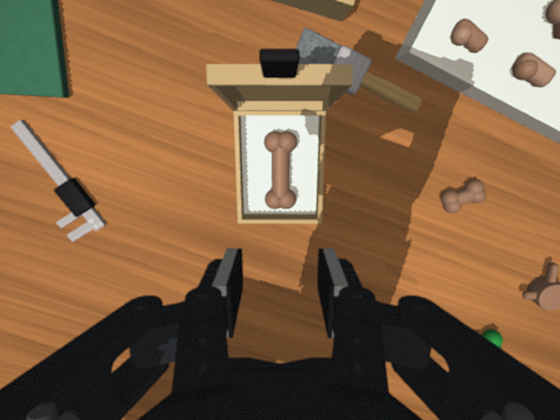

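The bone lies at (281,170) on the foam, centred and lengthwise. The lid is upright, with the tab at (279,62). Time to shut it.

```bash
python3 - <<'E'
from h import *
m.set_gripper(.52)
p=tab(1.75)+D; M=pick(p+.08*Z,A)
m.move_l(p+.08*Z,M,max_speed=.2); m.move_l(p+.04*Z,max_speed=.12); ok=down(p,p[2],.01); st("at")
if ok:
    m.set_gripper(0,30); st("grip")
    if m.current_grip_width()>.2:
        for th in np.linspace(1.75,0,11)[1:]:
            m.move_l(tab(th)+D,max_speed=.1); F=np.array(m.current_force())
            if th<.6: st(round(th,2))
            if m.current_grip_width()<.2 or np.linalg.norm(F)>35: print("STOP");break
E
```

```text
at 32.7 F [ 0.8  0.1 -0.1] w 0.517 g 0.0 p [0.6727 0.1358 0.1421]
grip 33.01 F [-1.5  3.7  2.5] w 0.274 g 31.7 p [0.6725 0.1363 0.1423]
0.53 36.04 F [-1.8  8.2 -1.3] w 0.277 g 29.9 p [0.5079 0.0753 0.0708]
0.35 36.48 F [-1.8  8.1 -0.8] w 0.273 g 29.7 p [0.4955 0.0706 0.0454]
0.18 36.91 F [-1.2  8.9 -0.7] w 0.271 g 29.5 p [0.4872 0.0676 0.018 ]
0.0 37.34 F [-2.9  9.9  4.5] w 0.271 g 31.7 p [ 0.4839  0.0663 -0.0097]
```

```bash
python3 - <<'E'
from h import *
p=np.array(m.current_ee_pos())
down(p,p[2]-.004,.001,8); st("pressed")
m.set_gripper(.5); st("rel"); m.move_l(np.array(m.current_ee_pos())+.1*Z,max_speed=.15)
q=np.array(m.current_qpos()); q[0]-=.6; m.move_j(q); st("away")
im,W=cloud("top"); save("final",im)
n=np.array([-ex[1],ex[0],0]); d=W-BED
k=(np.abs(d@ex)<.06)&(np.abs(d@n)<.045)&(W[...,2]>.02); P=W[k]
f=np.linalg.lstsq(np.c_[(P-BED)@ex,(P-BED)@n,np.ones(len(P))],P[:,2],rcond=None)[0]; print("lid slope",f,len(P))
k=(np.abs(d@ex+.088)<.012)&(np.abs(d@n)<.008); print("tab top z",np.nanmedian(W[k][:,2]))
E
```

```text
contact 37.59 F [-4.9  4.2 13.2] w 0.271 g 32.5 p [ 0.484   0.0664 -0.0099]
pressed 37.59 F [-4.9  4.2 13.2] w 0.271 g 32.5 p [ 0.484   0.0664 -0.0099]
rel 37.92 F [ 0.7  0.9 -0.8] w 0.502 g 0.0 p [ 0.484   0.0662 -0.0107]
away 39.84 F [ 0.5 -0.1  0.6] w 0.507 g 0.0 p [ 0.4365 -0.2176  0.0883]
lid slope [0.00098204 0.00016343 0.05084577] 3710
tab top z 0.04856235697225911
```

View pics/final.png

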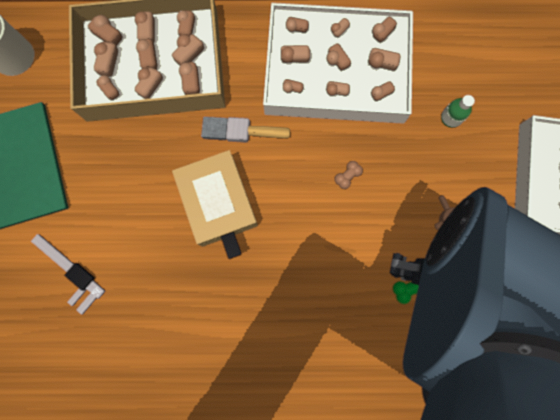

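The lid is flat (slope 0.001 rad) with the tab top at 48.6 mm, so it is fully shut. The arm is clear, with its fingertips about 12 cm above the table.

```bash
python3 -c "
from bench import manip as m
print(m.sign_off())"
```

```text
the job is handed in; nothing more can be done
None
```

I opened the case past upright, laid the limb bone lengthwise on the foam, let go of it and shut the lid fully, then handed the job in at about 40 s; the first grip on the tab missed, since the real fingertips end about 35 mm short of the reported TCP, and I corrected for it.

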